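Show the raffle prize tin to the camera

ROBOT

A 6-joint arm with a two-finger parallel gripper is mounted at the origin on the work surface. World frame = base frame: x ahead of the robot, y to its left, z up, the work surface at z = 0. Lengths are in m, angles in rad, forces in N, time in s.
With the tool pointing down it reaches from about 0.3 to 0.875 m from the base axis. Payload 6.4 kg.
Tool frame: the origin (TCP) lies between the finger pads; the fingertips stand 11 mm ahead of it and the grasp point (between the pads) lies 8 mm behind it; z points along the fingers, y is the direction in which the jaws open and shut (so a half turn about z gives the same grasp; the last joint's range is limited). The gripper opens to 88 mm and grips with 3 to 60 N. Pads are 18 mm wide; open, the fingers measure 123 mm over their backs; the gripper's body (75 mm by 187 mm) begins 45 mm behind the grasp point.
Start: joints at [-1.407, 0.181, 1.607, -0, 1.354, -0.206], TCP at [0.208, -0.536, 0.25] pointing down, gripper open.
Joint ranges: [-2.99, 2.99], [-0.89, 2.07], [0.3, 2.58], [-1.14, 4.28], [0, 2.63], [-3.12, 3.12]. Speed limits (rad/s): [2.57, 2.57, 3.01, 3.14, 3.14, 3.14].

INTERFACE

Orientations are given as a unit quaternion [x, y, z, w].
In Python, from workcell import status, get_image, workorder gives the robot as it stands. The module is installed in compiled form; this text tells all that it offers.
- The arm moves only by the shell command python3 -m handwheel 'ROWS' [FORCE]. ROWS is text: rows parted by semicolons, each of 7 numbers parted by spaces: the shift along the world's x, y, z in cm, then the turn, a rotation vector about the world's x, y, z in degrees, then the gripper's target within -1 to 1 (fully open at 1, half-way at 0, shut at -1). A call has exactly 10 rows; each row shifts and turns the commanded pose from where the row before left it; what a row does not reach is not made up. A row lasts 1/10 s, in which the tool goes at most 50 mm and 8.59 degrees, less where a joint would pass 70% of its speed; a pose out of reach is approached as far as the arm can. A call is refused whole if a number of a shift passes 5 or a number of a turn 8.59, either way. A call with a gripper value outside its range is refused whole. The fingers move at their own pace and stop on an object; FORCE is the grip in N (left out, the last holds). Time passes only in rows, so rows that do not move let the fingers close, or fill a call up. It gives the time, the measured TCP pose, the force and the opening at its end, in the units of the state.
- status.get_obs(): the state, without advancing time (a new reading comes with each control period).
- get_image(name): name is "side" or "top" or "wrist"; returns a dict with "color" (384x512x3 uint8, red, green, blue), "z_map" (384x512 float32, m along the optical axis (not along the pixel's ray), 0 where there is no reading), "fovy" (degrees; the focal length in pixels is half the picture's height over the tangent of half this angle, whatever the lens; pixels are square), "cx", "cy" (the principal point, pixels), "R" (3x3) and "t" (3): a world point X has camera coordinates R X + t. Camera axes: x right, y down, z forward; pixel columns grow to the right and rows downward; lengths in m; the calibration is good to about 2 mm. A picture is of the moment at which its call begins.
- workorder.finish_job(): hands the job in, once; it reports no verdict.
The state is a dict: "time_s": time; "joint_pos": joint angles; "qvel": joint speeds; "joint_efforts": joint torques, N m; "eef_pos": TCP position; "tcp_rot": TCP orientation; "wrist_force": force on the tool from outside, world axes, zero at the start; "moment": the same for the moment, N m; "finger_gap": opening from 0.0 (shut) to 1.0 (fully open).
Only numpy, scipy, OpenCV 4.12 (cv2) and the standard library are available. Lean on these libraries where they do the work, as an engineer would, in place of code of your own. Each camera call takes 0.05 s, during which the arm holds its last target. There are 200 camera calls.

TASK

The red prize tin on the raffle table has its lid standing a little proud: with the tin standing on the table, press the lid down until it is fully home. Then pick the tin up and hold it upright in the air in front of the camera on the small stand, its round gold badge centred on the lens at lens height, facing the lens squarely from about 15 cm away. Finish while still holding it there, still; leave the blue and green tins, the drinking bottle and the camera undisturbed.

Things in the scene. Friction and masses are not known exactly. Their poses are not given: they have to be found in the camera images.
- prize: The red prize tin, a rounded upright box with a black lid and black bands: body 44 mm deep (x), 58 mm wide (y), 78 mm tall, about 0.2 kg (0.15 to 0.33 kg); origin at the centre of its underside, z up, +x out of its front, which bears the round gold badge. Any pair of opposite sides of its body can be gripped. It stands loose on the table; the red, blue and green tins stand in any order.
- prize_lid (a joint): How far the red tin's lid has been pressed down, m: about 0 to 0.0015 at the start (proud, a white band shows below it), 0.006 when fully home. It slides against about 8 N of friction and stays where it is left; there is no spring.
- lid_top (a point): Centre of the top of the red tin's black lid (lid 42 x 56 mm, 12 mm thick, with a small brass mark at the front edge on top); 96 mm above the tin's underside with the lid up (joint 0), 90 mm when it is home.
- badge (a point): Centre of the round gold badge (34 mm across, white in the middle) on the tin's front face: 22 mm ahead (+x) of the tin's axis and 38 mm above its underside. Axes as the tin's.
- lens (a point): Centre of the lens's front glass (32 mm across) on the black camera. +x is straight out of the lens along its level line of sight, z up. Its height differs from run to run (0.175 to 0.235 m above the table). The camera's body reaches 70 mm behind the glass, 38 mm to each side and 30 mm above the lens's axis.
- stand: The camera's fixed table stand, with the camera on its post: round foot 110 mm across, origin at the centre of the foot's underside; x points the way the lens looks. The lens's front glass is 38 mm ahead of the post's axis.
- blue_tin: Blue prize tin with a white lid, closed, 44 mm deep (x), 58 mm wide (y) and 90 mm tall; origin at the centre of its underside, z up. Leave alone.
- green_tin: Green prize tin with a white lid, closed, 44 mm deep (x), 58 mm wide (y) and 90 mm tall; origin at the centre of its underside, z up. Leave alone.
- bottle: Blue drinking bottle, 66 mm across, 190 mm tall, origin at the centre of its underside. Leave alone.
There are look-alikes about, which are no part of the job. Leave any pink look-alike of the prize alone.

How it is judged:
By the outcome, as a careful person would: the job done as asked, in the order asked, and still so for the second after the job is handed in, while the arm keeps its last pose, push and grip.
It also fails if it takes over 51 s, if anything falls off the work surface, if the arm or the gripper's body presses on something with over 40 N, if the wrist force passes 120 N, or if a joint passes its speed limit or range.

## Working session

There is one attempt and no reset: what is moved stays moved. The work goes in short steps, Python scripts to look and compute and a shell command to move; the robot and the scene stay as the last step left them, time stands still between calls to the robot, and variables do not carry over. Pictures are saved under pics/ and viewed, about 8 in all and at most 12, crops included, and the job is handed in when it is done.

```bash
mkdir -p pics; cat > h.py <<'E'
import numpy as np, cv2
from workcell import status, get_image, workorder
def cam(n):
    d=get_image(n); d['f']=d['color'].shape[0]/2/np.tan(np.radians(d['fovy'])/2); return d
def pts(d):
    h,w=d['z_map'].shape; u,v=np.meshgrid(np.arange(w),np.arange(h)); z=d['z_map']
    C=np.stack([(u-d['cx'])/d['f']*z,(v-d['cy'])/d['f']*z,z],-1)
    return (C-d['t'])@d['R']
def ray(d,u,v,zp):
    o=-d['R'].T@d['t']; r=d['R'].T@np.array([(u-d['cx'])/d['f'],(v-d['cy'])/d['f'],1]); return o+r*(zp-o[2])/r[2]
def save(n,im): cv2.imwrite('pics/'+n+'.png',cv2.cvtColor(im,cv2.COLOR_RGB2BGR))
E
python3 - <<'E'
from h import *
o=status.get_obs(); print(o)
for n in('side','top'):
    d=cam(n); np.save(n+'.npy',d,allow_pickle=True); print(n,d['fovy'],d['cx'],d['cy'],d['R'].round(3),-d['R'].T@d['t'])
    save(n+'0',cv2.resize(d['color'],(800,600)))
E
```

```text
{'time_s': 0.0, 'joint_pos': array([-1.40728193e+00,  1.81514795e-01,  1.60796760e+00, -6.46758254e-06,
        1.35381746e+00, -2.06312760e-01]), 'qvel': array([-0.00033341, -0.0006319 ,  0.00012243,  0.00095568,  0.00107509,
        0.00068439]), 'joint_efforts': array([-1.63606455e-03, -4.33870375e+01, -3.41853011e+01,  7.00190244e-02,
        3.87665781e-02, -1.28355668e-04]), 'eef_pos': array([ 0.20775986, -0.53561194,  0.24884442]), 'tcp_rot': array([ 9.82951658e-01,  1.83862204e-01,  1.51082653e-05, -8.53470434e-04]), 'wrist_force': array([0.35294992, 0.58261468, 0.20057283]), 'moment': array([ 0.00566866,  0.00856096, -0.00403723]), 'finger_gap': 1.0027884474739115}
side 56.082698481150345 260.5717756162003 194.1541774389095 [[-0.998 -0.058  0.005]
 [-0.042  0.663 -0.748]
 [ 0.04  -0.746 -0.664]] [0.57187229 0.5566189  0.66690828]
top 49.662740192270775 255.4299213524065 190.84936627460198 [[-0.023 -1.    -0.013]
 [-0.999  0.024 -0.049]
 [ 0.049  0.012 -0.999]] [ 0.5412951  -0.07010826  1.19426262]
```

View pics/side0.png

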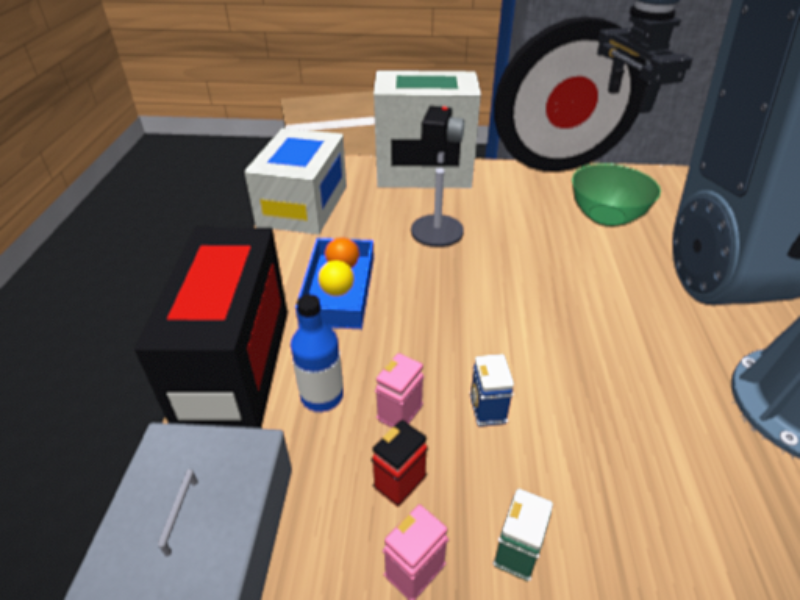

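View pics/top0.png

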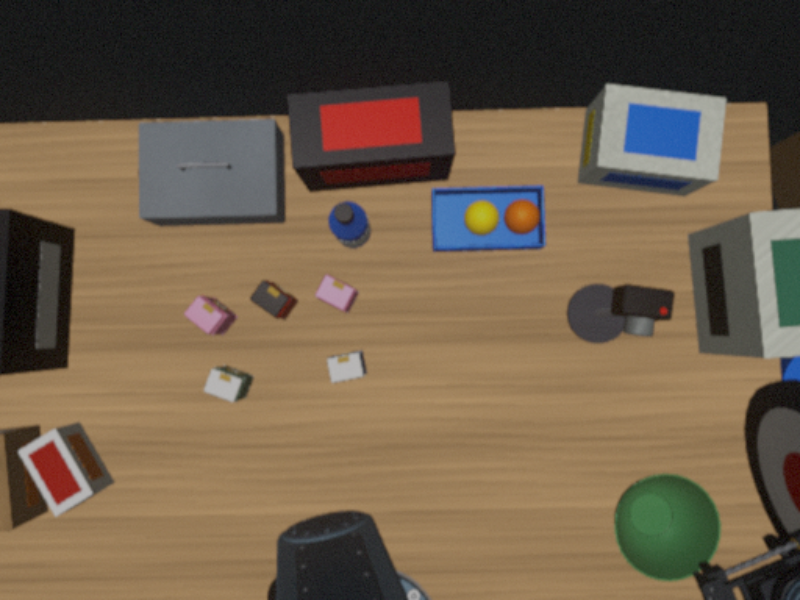

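Red tin candidates: the red-bodied, black-lidded tin at side (400,462) / top (272,298) is the only red one. The pink ones at top (208,315) and (337,293) are look-alikes, and blue and green have white lids. I'll confirm it in a crop and measure.

```bash
cat > m.py <<'E'
from h import *
T=np.load('top.npy',allow_pickle=True).item(); S=np.load('side.npy',allow_pickle=True).item()
P=pts(T); s=512/800
def rect(name,u,v,zp,r=22):
    u,v=u*s,v*s
    Z=P[...,2]; m=np.zeros(Z.shape,np.uint8); sl=(slice(int(v-r),int(v+r)),slice(int(u-r),int(u+r)))
    m[sl]=((Z[sl]>zp-.012)&(Z[sl]<zp+.02)).astype(np.uint8)
    n,l,st,c=cv2.connectedComponentsWithStats(m); k=1+np.argmin(np.hypot(*(c[1:]-[u,v]).T))
    q=P[l==k][:,:2]; (cx,cy),wh,a=cv2.minAreaRect((q*1000).astype(np.float32))
    print(name,'cloud mean',P[l==k].mean(0).round(4),'rect',round(cx),round(cy),np.round(wh),round(a,1),'n',len(q))
for n,u,v in(('red',270,298),('pinkL',205,313),('pinkR',335,292),('green',227,383),('blue',346,367)): rect(n,u,v,.093)
# red: black lid by colour in top view
hsv=cv2.cvtColor(T['color'],cv2.COLOR_RGB2HSV)
def blob(D,m,box,zp,name):
    x0,y0,x1,y1=[int(i*s) for i in box]; k=np.zeros_like(m); k[y0:y1,x0:x1]=m[y0:y1,x0:x1]
    ys,xs=np.nonzero(k); print(name,len(xs),(xs.mean()/s,ys.mean()/s),ray(D,xs.mean(),ys.mean(),zp).round(4))
g=((hsv[...,0]>15)&(hsv[...,0]<30)&(hsv[...,1]>150)&(hsv[...,2]>90)).astype(np.uint8)
blob(T,g,(255,280,295,305),.096,'brass top')
hs=cv2.cvtColor(S['color'],cv2.COLOR_RGB2HSV)
g2=((hs[...,0]>15)&(hs[...,0]<30)&(hs[...,1]>150)&(hs[...,2]>90)).astype(np.uint8)
blob(S,g2,(378,425,425,460),.096,'brass side')
# camera: points
Q=pts(S)
for D,X,n,b in((T,P,'T',(560,270,690,350)),(S,Q,'S',(410,95,475,155))):
    x0,y0,x1,y1=[int(i*s) for i in b]; q=X[y0:y1,x0:x1].reshape(-1,3); q=q[(q[:,2]>.13)&(q[:,2]<.3)&(q[:,0]<.75)]
    (cx,cy),wh,a=cv2.minAreaRect((q[:,:2]*1000).astype(np.float32)); print(n,len(q),q.min(0).round(3),q.max(0).round(3),cx,cy,wh,a)
# bottle
q=P[int(190*s):int(260*s),int(320*s):int(380*s)].reshape(-1,3); q=q[q[:,2]>.17]; print('bottle',q.mean(0),q[:,2].max())
# foot in top
def crop(D,b,k): x0,y0,x1,y1=[int(i*s) for i in b]; return cv2.resize(D['color'][y0:y1,x0:x1],(400,300),interpolation=cv2.INTER_CUBIC)
im=np.vstack([np.hstack([crop(T,(222,260,322,335),0),crop(S,(350,415,450,490+0),0)]),np.hstack([crop(T,(560,260,690,357),0),crop(S,(390,80,510,170),0)])])
save('crop1',im)
E
python3 m.py
```

```text
red cloud mean [0.6016 0.1638 0.0961] rect 602 165 [56. 42.] 53.3 n 334
pinkL cloud mean [0.5767 0.2754 0.0963] rect 576 276 [56. 43.] 50.6 n 347
pinkR cloud mean [0.6095 0.0525 0.0962] rect 610 53 [56. 40.] 62.2 n 331
green cloud mean [0.4566 0.2458 0.0907] rect 456 246 [57. 42.] 67.8 n 343
blue cloud mean [0.4818 0.0377 0.0903] rect 482 38 [42. 56.] 10.0 n 333
brass top 19 (np.float64(273.51973684210526), np.float64(290.4605263157895)) [0.6134 0.1559 0.096 ]
brass side 49 (np.float64(390.625), np.float64(434.375)) [0.6121 0.1544 0.096 ]
T 1005 [ 0.526 -0.457  0.202] [ 0.602 -0.379  0.258] 562.3909912109375 -416.1505432128906 (75.60408020019531, 71.4827880859375) 82.16015625
S 1349 [ 0.493 -0.608  0.131] [ 0.632 -0.377  0.257] 555.2478637695312 -490.86932373046875 (139.06716918945312, 226.69252014160156) 3.6917879581451416
bottle [0.72581474 0.02510488 0.19787302] 1.1942626191408778
```

View pics/crop1.png

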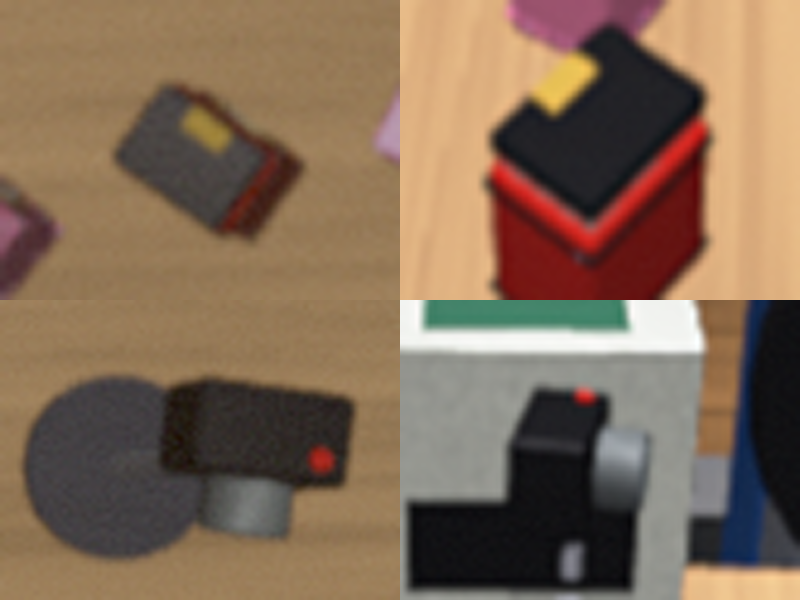

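The crop confirms the red body, the black lid with a light gap below it, and the brass mark toward +x/−y (front yaw about −37°). The camera lens looks roughly along −x. Next I'll measure the lens.

```bash
cat > c.py <<'E'
from h import *
T=np.load('top.npy',allow_pickle=True).item(); S=np.load('side.npy',allow_pickle=True).item(); s=.64
P=pts(T); Q=pts(S)
# foot: dark pixels low
b=(slice(int(280*s),int(345*s)),slice(int(560*s),int(640*s)))
v=T['color'].max(-1); m=np.zeros(v.shape,np.uint8); m[b]=(v[b]<95)&(P[b][...,2]<.04)
pl=[]; 
for y,x in zip(*np.nonzero(m)): pl.append(ray(T,x,y,.008)[:2])
pl=np.array(pl); 
c,_=cv2.findContours(m,0,1); c=max(c,key=len)[:,0]; c=np.array([ray(T,x,y,.008)[:2] for x,y in c])
c=c[c[:,1]>-.36] # left half (unoccluded)
A=np.c_[2*c,np.ones(len(c))]; p=np.linalg.lstsq(A,(c**2).sum(1),rcond=None)[0]; print('foot',p[:2],'r',np.sqrt(p[2]+p[0]**2+p[1]**2),len(c))
for D,X,n,bx in((T,P,'T',(600,275,690,345)),(S,Q,'S',(410,95,475,150))):
    x0,y0,x1,y1=[int(i*s) for i in bx]; q=X[y0:y1,x0:x1].reshape(-1,3); col=D['color'][y0:y1,x0:x1].reshape(-1,3).astype(int)
    k=(q[:,2]>.14)&(q[:,2]<.29)&(q[:,1]>-.47)&(q[:,0]<.66); q=q[k];col=col[k]
    h,e=np.histogram(q[:,2],np.arange(.14,.29,.004)); print(n,dict(zip(e.round(3),h)))
    zt=np.percentile(q[:,2],95); t=q[(q[:,2]>zt-.012)&(col.max(1)<70)]
    r=cv2.minAreaRect((t[:,:2]*1000).astype(np.float32)); print(n,'top z',np.median(t[:,2]),r,len(t))
    g=(col.min(1)>75); t=q[g]; print(n,'grey barrel',len(t),t.min(0).round(3),t.max(0).round(3),np.median(t,0).round(3))
E
python3 c.py
```

```text
foot [0. 0.] r 0.0 0
T {np.float64(0.14): np.int64(0), np.float64(0.144): np.int64(0), np.float64(0.148): np.int64(0), np.float64(0.152): np.int64(0), np.float64(0.156): np.int64(0), np.float64(0.16): np.int64(0), np.float64(0.164): np.int64(0), np.float64(0.168): np.int64(0), np.float64(0.172): np.int64(0), np.float64(0.176): np.int64(0), np.float64(0.18): np.int64(0), np.float64(0.184): np.int64(0), np.float64(0.188): np.int64(0), np.float64(0.192): np.int64(0), np.float64(0.196): np.int64(0), np.float64(0.2): np.int64(3), np.float64(0.204): np.int64(13), np.float64(0.208): np.int64(9), np.float64(0.212): np.int64(11), np.float64(0.216): np.int64(12), np.float64(0.22): np.int64(17), np.float64(0.224): np.int64(22), np.float64(0.228): np.int64(19), np.float64(0.232): np.int64(32), np.float64(0.236): np.int64(43), np.float64(0.24): np.int64(71), np.float64(0.244): np.int64(99), np.float64(0.248): np.int64(187), np.float64(0.252): np.int64(417), np.float64(0.256): np.int64(50), np.float64(0.26): np.int64(0), np.float64(0.264): np.int64(0), np.float64(0.268): np.int64(0), np.float64(0.
[... 1044 characters left out ...]
loat64(0.228): np.int64(37), np.float64(0.232): np.int64(44), np.float64(0.236): np.int64(37), np.float64(0.24): np.int64(56), np.float64(0.244): np.int64(56), np.float64(0.248): np.int64(33), np.float64(0.252): np.int64(158), np.float64(0.256): np.int64(5), np.float64(0.26): np.int64(0), np.float64(0.264): np.int64(0), np.float64(0.268): np.int64(0), np.float64(0.272): np.int64(0), np.float64(0.276): np.int64(0), np.float64(0.28): np.int64(0), np.float64(0.284): np.int64(0)}
S top z 0.25349455346423827 ((572.4212036132812, -414.3040771484375), (71.07044219970703, 41.62449645996094), 78.80397033691406) 214
S grey barrel 123 [ 0.525 -0.452  0.211] [ 0.601 -0.389  0.255] [ 0.54  -0.401  0.241]
```

```bash
r="1.97 3.5 0 0 0 6.1 -1"; echo skip >/dev/null
python3 -m handwheel '1.97 3.5 0 0 0 6.1 -1;1.97 3.5 0 0 0 6.1 -1;1.97 3.5 0 0 0 6.1 -1;1.97 3.5 0 0 0 6.1 -1;1.97 3.5 0 0 0 6.1 -1;1.97 3.5 0 0 0 6.1 -1;1.97 3.5 0 0 0 6.1 -1;1.97 3.5 0 0 0 6.1 -1;1.97 3.5 0 0 0 6.1 -1;1.97 3.5 0 0 0 6.1 -1' 10
sed -i 's/-\.36\]/-.405]/; s/v\[b\]<95/v[b]<90/' c.py; python3 c.py | head -1
```

```text
time_s: 1.1
eef_pos: [0.4052, -0.1845, 0.2496]
tcp_rot: [0.752, 0.659, -0.0, -0.0]
wrist_force: [0.6, -0.0, -0.4]
finger_gap: 0.117
foot [ 0.56411698 -0.41287726] r 0.050422741634098094 45
```

```bash

python3 -m handwheel '1.97 3.5 -.8 0 0 6.1 -1;1.97 3.5 -.8 0 0 6.1 -1;1.97 3.5 -.8 0 0 6.1 -1;1.97 3.5 -.8 0 0 6.1 -1;1.97 3.5 -.8 0 0 6.1 -1;1.97 3.5 -.8 0 0 6.1 -1;1.97 3.5 -.8 0 0 6.1 -1;1.97 3.5 -.8 0 0 6.1 -1;1.97 3.5 -.8 0 0 6.1 -1;1.97 3.5 -.8 0 0 6.1 -1' 10
cat > tin.py <<'E'
from h import *
from scipy.spatial.transform import Rotation as R
o=status.get_obs(); M=R.from_quat(o['tcp_rot']).as_matrix()
print('tcp',o['eef_pos'].round(4),'jaw deg',np.degrees(np.arctan2(M[1,1],M[0,1])).round(2),'toolz',M[:,2].round(3),'F',o['wrist_force'].round(1),'gap',o['finger_gap'],o['time_s'])
E
python3 tin.py
python3 - <<'E'
from h import *
T=np.load('top.npy',allow_pickle=True).item()
x0,y0,x1,y1=360,170,415,225
v=T['color'].max(-1)[y0:y1,x0:x1]; print(v[30,:], v[:,20])
E
```

```text
time_s: 2.1
eef_pos: [0.6021, 0.1655, 0.1688]
tcp_rot: [0.314, 0.95, -0.0, -0.0]
wrist_force: [1.6, -0.3, 0.3]
finger_gap: 0.008
tcp [0.6021 0.1655 0.1688] jaw deg 53.45 toolz [-0.001 -0.    -1.   ] F [ 1.6 -0.3  0.3] gap 0.0075336752859413054 2.1
[149 145 120  75  61  66  69  72  70  69  67  69  68  68  69  69  68  68
  71  68  71  69  76  76  69  74  74  68  69  70  69  54  36  39  35  35
  40  37  35  43  41  36  44  42  48  40  44  43  47  43  45  49  52  47
  46] [153 155 153 153 152 151 147 143 148 153 151 126  87  71  66  69  62  69
  65  70  65  68  63  65  66  69  68  65  67  69  71  71  68  66  66  69
  63  65  68  61  73  68  64  67  69  71  69  68  73 106 137 153 154 153
 157]
```

```bash

python3 -m handwheel '0 0 -1.1 0 0 0 -1;0 0 -1.1 0 0 0 -1;0 0 -1.1 0 0 0 -1;0 0 -1.1 0 0 0 -1;0 0 -1.1 0 0 0 -1;0 0 -.1 0 0 0 -1;0 0 -.1 0 0 0 -1;0 0 -.1 0 0 0 -1;0 0 -.1 0 0 0 -1;0 0 -.1 0 0 0 -1' 10
python3 - <<'E'
from h import *
T=np.load('top.npy',allow_pickle=True).item(); S=np.load('side.npy',allow_pickle=True).item()
f=ray(T,381.7,200.4,.008); print('foot',f)
for yaw in(169.5,170.5,171.5):
    a=np.radians(yaw); print(yaw,f[:2]+.038*np.array([np.cos(a),np.sin(a)]))
d=cam('side'); save('press1',cv2.resize(d['color'][240:340,190:324],(800,597)))
E
```

```text
time_s: 3.1
eef_pos: [0.6022, 0.1639, 0.1102]
tcp_rot: [0.316, 0.949, 0.0, 0.0]
wrist_force: [0.1, -0.2, -0.2]
finger_gap: 0.008
foot [ 0.56377211 -0.41532741  0.008     ]
169.5 [ 0.52640842 -0.40840246]
170.5 [ 0.52629326 -0.4090556 ]
171.5 [ 0.52618951 -0.40971065]
```

View pics/press1.png

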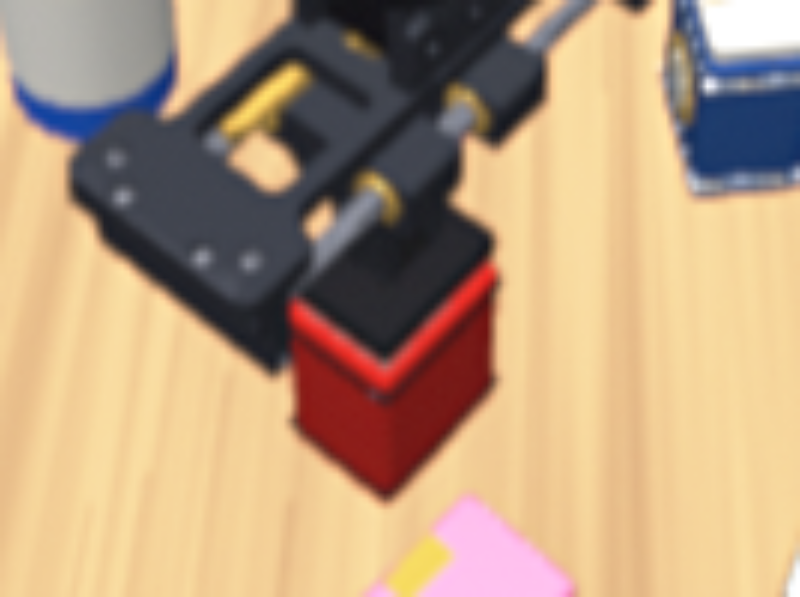

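The fingers are centred over the lid at about crop (400,270), clear of the neighbouring tins, so I'll press slowly.

```bash

python3 -m handwheel '0 0 -.1 0 0 0 -1;0 0 -.1 0 0 0 -1;0 0 -.1 0 0 0 -1;0 0 -.1 0 0 0 -1;0 0 -.1 0 0 0 -1;0 0 -.1 0 0 0 -1;0 0 0 0 0 0 -1;0 0 0 0 0 0 -1;0 0 0 0 0 0 -1;0 0 0 0 0 0 -1' 10
```

```text
time_s: 4.15
eef_pos: [0.6021, 0.1639, 0.1048]
tcp_rot: [0.316, 0.949, 0.0, 0.0]
wrist_force: [-2.6, -0.4, 6.6]
finger_gap: 0.008
```

```bash

python3 -m handwheel '0 0 -.1 0 0 0 -1;0 0 -.1 0 0 0 -1;0 0 -.1 0 0 0 -1;0 0 -.1 0 0 0 -1;0 0 0 0 0 0 -1;0 0 0 0 0 0 -1;0 0 0 0 0 0 -1;0 0 0 0 0 0 -1;0 0 0 0 0 0 -1;0 0 0 0 0 0 -1' 10
```

```text
time_s: 5.15
eef_pos: [0.6023, 0.1639, 0.1014]
tcp_rot: [0.316, 0.949, 0.0, 0.001]
wrist_force: [-4.2, -1.4, 9.8]
finger_gap: 0.002
```

```bash

python3 -m handwheel '0 0 -.1 0 0 0 -1;0 0 -.1 0 0 0 -1;0 0 0 0 0 0 -1;0 0 0 0 0 0 -1;0 0 0 0 0 0 -1;0 0 0 0 0 0 -1;0 0 0 0 0 0 -1;0 0 0 0 0 0 -1;0 0 0 0 0 0 -1;0 0 0 0 0 0 -1' 10
```

```text
time_s: 6.15
eef_pos: [0.6031, 0.1639, 0.1015]
tcp_rot: [0.316, 0.949, 0.0, 0.001]
wrist_force: [-7.9, -1.2, 21.1]
finger_gap: 0.009
```

Force rose to 21 N with no further travel, so the lid is at its stop. I'll lift off, open and check.

```bash

python3 -m handwheel '0 0 .2 0 0 0 -1;0 0 .5 0 0 0 -1;0 0 1 0 0 0 -1;0 0 2 0 0 0 -1;0 0 2 0 0 0 1;0 0 2 0 0 0 1;0 0 2 0 0 0 1;0 0 0 0 0 0 1;0 0 0 0 0 0 1;0 0 0 0 0 0 1' 30
python3 tin.py
python3 - <<'E'
from h import *
S=cam('side'); T=cam('top'); P=pts(T); Q=pts(S)
for n,X in(('top',P),('side',Q)):
    k=(abs(X[...,0]-.602)<.035)&(abs(X[...,1]-.165)<.035)&(X[...,2]>.08)&(X[...,2]<.105); q=X[k]
    r=cv2.minAreaRect((q[:,:2]*1000).astype(np.float32)); print(n,np.median(q[:,2]),q.mean(0).round(4),r)
save('press2',np.hstack([cv2.resize(S['color'][260:335,210:310],(400,300),interpolation=2),cv2.resize(T['color'][160:220,140:220],(400,300),interpolation=2)]))
E
```

```text
time_s: 7.15
eef_pos: [0.601, 0.1638, 0.1933]
tcp_rot: [0.316, 0.949, -0.0, -0.001]
wrist_force: [0.3, -0.9, 0.0]
finger_gap: 0.525
tcp [0.601  0.1638 0.1933] jaw deg 53.19 toolz [-0.002 -0.    -1.   ] F [ 0.3 -0.9  0. ] gap 0.5245974891830486 7.15
top 0.08893891684446764 [0.6174 0.1602 0.0888] ((606.2935180664062, 149.3058624267578), (65.42463684082031, 29.024560928344727), 18.379600524902344)
side 0.089820030550035 [0.6015 0.1671 0.0894] ((601.2039184570312, 164.19662475585938), (56.58155822753906, 41.28942108154297), 53.5081901550293)
```

View pics/press2.png

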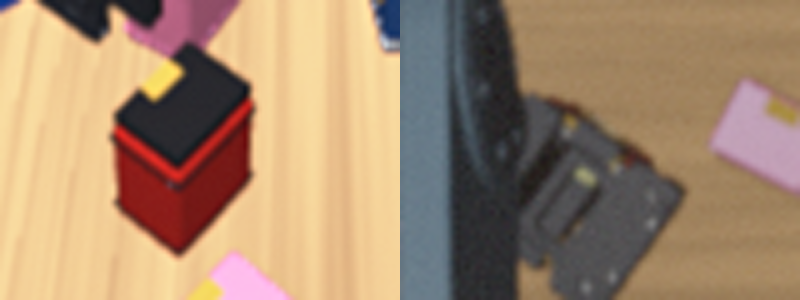

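The side view shows the white band gone, and the lid top measures 0.0898 m (it was 0.096 m). The tin hasn't moved. Descending to grip the y-sides.

```bash

python3 -m handwheel '0 0 0 0 0 0 1;0 0 0 0 0 0 1;0 0 -2 0 0 0 1;0 0 -2 0 0 0 1;0 0 -2 0 0 0 1;0 0 -2 0 0 0 1;0 0 -2 0 0 0 1;0 0 -2 0 0 0 1;0 0 -1.2 0 0 0 1;0 0 -.6 0 0 0 1' 25
python3 -m handwheel '0 0 0 0 0 0 -1;0 0 0 0 0 0 -1;0 0 0 0 0 0 -1;0 0 0 0 0 0 -1;0 0 0 0 0 0 -1;0 0 0 0 0 0 -1;0 0 0 0 0 0 -1;0 0 0 0 0 0 -1;0 0 0 0 0 0 -1;0 0 0 0 0 0 -1' 25
python3 tin.py
```

```text
time_s: 8.25
eef_pos: [0.6011, 0.1638, 0.0553]
tcp_rot: [0.316, 0.949, -0.0, -0.001]
wrist_force: [-0.1, 0.1, 0.2]
finger_gap: 0.996
time_s: 9.25
eef_pos: [0.6025, 0.1638, 0.0577]
tcp_rot: [0.316, 0.949, 0.0, 0.001]
wrist_force: [-2.0, -0.2, 6.2]
finger_gap: 0.652
tcp [0.6025 0.1638 0.0577] jaw deg 53.19 toolz [ 0.001  0.    -1.   ] F [-2.  -0.2  6.2] gap 0.652440916951391 9.25
```

```bash

python3 -m handwheel '0 0 .5 0 0 0 -1;0 0 1 0 0 0 -1;0 0 2 0 0 0 -1;0 0 2.5 0 0 0 -1;0 0 2.5 0 0 0 -1;0 0 2.5 0 0 0 -1;0 0 2.5 0 0 0 -1;0 0 2.5 0 0 0 -1;0 0 1.5 0 0 0 -1;0 0 1 0 0 0 -1' 25
python3 tin.py
python3 - <<'E'
from h import *
S=cam('side'); save('lift',cv2.resize(S['color'][150:350,120:387],(667,500)))
E
```

```text
time_s: 10.25
eef_pos: [0.6021, 0.1639, 0.2433]
tcp_rot: [0.316, 0.949, 0.0, 0.001]
wrist_force: [0.4, -0.2, -2.7]
finger_gap: 0.658
tcp [0.6021 0.1639 0.2433] jaw deg 53.19 toolz [ 0.001  0.    -1.   ] F [ 0.4 -0.2 -2.7] gap 0.6582731558609421 10.25
```

View pics/lift.png

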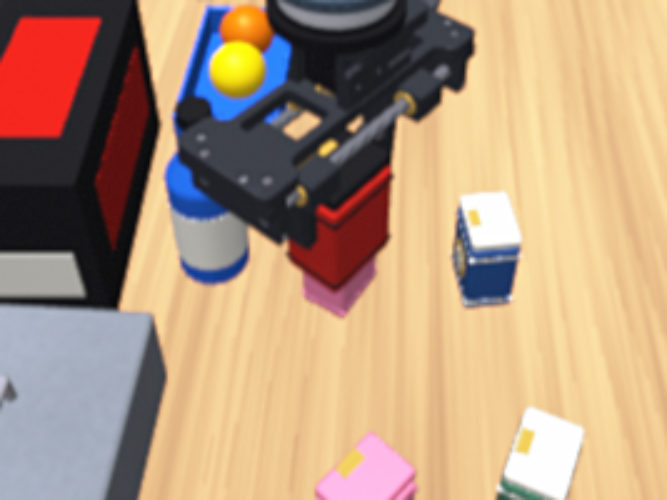

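```bash

python3 -m handwheel '-1 -1.5 0 0 0 1.3 -1;-1.8 -2.5 0 0 0 1.3 -1;-1.9 -2.8 0 0 0 1.3 -1;-1.9 -2.8 0 0 0 1.3 -1;-1.9 -2.8 0 0 0 1.3 -1;-1.9 -2.8 0 0 0 1.3 -1;-1.9 -2.8 0 0 0 1.3 -1;-1.9 -2.8 0 0 0 1.3 -1;-1.9 -2.8 0 0 0 1.3 -1;-1.9 -2.8 0 0 0 1.3 -1' 25
python3 -m handwheel '-1.2 -2.8 0 0 0 1.4 -1;-1 -2.8 0 0 0 1.4 -1;-1 -2.8 0 0 0 1.4 -1;-1 -2.8 0 0 0 1.4 -1;-1 -2.8 0 0 0 1.4 -1;-.7 -2.8 0 0 0 1.4 -1;-.3 -2.8 0 0 0 1.4 -1;-.3 -2.8 0 0 0 1.4 -1;0 -2 0 0 0 1.4 -1;0 -1.2 0 0 0 1.4 -1' 25
python3 -m handwheel '0 0 0 0 0 0 -1;0 0 0 0 0 0 -1;0 0 0 0 0 0 -1;0 0 0 0 0 0 -1;0 0 0 0 0 0 -1;0 0 0 0 0 0 -1;0 0 0 0 0 0 -1;0 0 0 0 0 0 -1;0 0 0 0 0 0 -1;0 0 0 0 0 0 -1' 25
python3 tin.py
python3 - <<'E'
from h import *
S=cam('side');T=cam('top'); np.save('S2.npy',S,allow_pickle=True);np.save('T2.npy',T,allow_pickle=True)
save('hold',np.hstack([cv2.resize(S['color'][30:180,220:420],(400,300)),cv2.resize(T['color'][150:285,330:510],(400,300))]))
E
```

```text
time_s: 11.3
eef_pos: [0.4204, -0.1007, 0.2407]
tcp_rot: [0.206, 0.979, 0.0, -0.001]
wrist_force: [0.9, -1.0, -2.1]
finger_gap: 0.657
time_s: 12.3
eef_pos: [0.3561, -0.3572, 0.2404]
tcp_rot: [0.086, 0.996, 0.001, -0.001]
wrist_force: [-0.7, 0.8, -2.0]
finger_gap: 0.659
time_s: 13.3
eef_pos: [0.3568, -0.3562, 0.2417]
tcp_rot: [0.086, 0.996, -0.0, -0.0]
wrist_force: [-0.5, -0.8, -2.3]
finger_gap: 0.655
tcp [ 0.3568 -0.3562  0.2417] jaw deg 80.18 toolz [-0. -0. -1.] F [-0.5 -0.8 -2.3] gap 0.6547618011455006 13.3
```

View pics/hold.png

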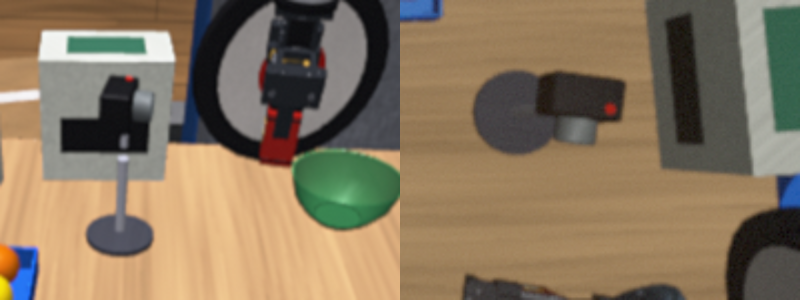

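```bash

python3 -m handwheel '0 -1 .05 0 0 0 -1;0 -1 .05 0 0 0 -1;0 -.45 0 0 0 0 -1;0 0 0 0 0 0 -1;0 0 0 0 0 0 -1;0 0 0 0 0 0 -1;0 0 0 0 0 0 -1;0 0 0 0 0 0 -1;0 0 0 0 0 0 -1;0 0 0 0 0 0 -1' 25
python3 tin.py
cat > fin.py <<'E'
from h import *
Ss=[cam('side') for _ in range(4)]; Ts=[cam('top') for _ in range(4)]
def med(L): d=L[0]; d['z_map']=np.median([i['z_map'] for i in L],0); d['color']=np.mean([i['color'] for i in L],0).astype(np.uint8); return d
S,T=med(Ss),med(Ts); np.save('S3.npy',S,allow_pickle=True);np.save('T3.npy',T,allow_pickle=True)
for n,D in(('T',T),('S',S)):
    X=pts(D); c=D['color'].astype(int)
    near=(abs(X[...,0]-.57)<.06)&(abs(X[...,1]+.412)<.06)
    for lo in(.250,.2485):
        m=(near&(X[...,2]>lo)&(X[...,2]<.262)&(X[...,0]>.545)).astype(np.uint8); ct=max(cv2.findContours(m,0,1)[0],key=len)[:,0]
        w=np.array([ray(D,u,v,.2533)[:2] for u,v in ct])*1000; r=cv2.minAreaRect(w.astype(np.float32))
        w2=np.array([ray(D,u,v,.2533)[:2] for v,u in zip(*np.nonzero(m))]); ev,V=np.linalg.eigh(np.cov(w2.T)); print(n,lo,'z',np.median(X[m>0][:,2]).round(4),'rect',np.round(r[0],1),np.round(r[1],1),round(r[2],1),'pca normal',np.degrees(np.arctan2(V[1,0],V[0,0])).round(1),w2.mean(0).round(4))
    g=near&(c.min(-1)>70)&(X[...,0]<.556)&(X[...,2]>.2); q=X[g]; print(n,'barrel',len(q),q.min(0).round(4),q.max(0).round(4))
    # barrel top line: highest points
    h=cv2.cvtColor(D['color'],cv2.COLOR_RGB2HSV)
    red=((h[...,0]<8)|(h[...,0]>172))&(h[...,1]>140)&(X[...,2]>.17)&(X[...,2]<.27)&(X[...,0]>.30)&(X[...,0]<.42)&(abs(X[...,1]+.38)<.08)
    q=X[red]; 
    if len(q)>20:
        print(n,'red',len(q),q.min(0).round(4),q.max(0).round(4),q.mean(0).round(4))
        k=q[(q[:,2]<.25)]; A=np.c_[k[:,0],k[:,2],np.ones(len(k))]; p=np.linalg.lstsq(A,k[:,1],rcond=None)[0]; print('  face y=',p, 'yaw',np.degrees(np.arctan(p[0])))
X=pts(S); 
save('hold2',cv2.resize(S['color'][30:140,230:410],(800,489),interpolation=2))
E
python3 fin.py
```

```text
time_s: 14.4
eef_pos: [0.3569, -0.3806, 0.2428]
tcp_rot: [0.085, 0.996, -0.0, 0.0]
wrist_force: [-0.7, 0.6, -3.5]
finger_gap: 0.656
tcp [ 0.3569 -0.3806  0.2428] jaw deg 80.19 toolz [ 0. -0. -1.] F [-0.7  0.6 -3.5] gap 0.6564477956106202 14.4
T 0.25 z 0.2533 rect [ 575.  -417.2] [73.7 43.8] 80.8 pca normal 171.0 [ 0.575  -0.4176]
T 0.2485 z 0.2533 rect [ 574.9 -416.9] [74.3 44.9] 80.4 pca normal 171.7 [ 0.5748 -0.4172]
T barrel 183 [ 0.5264 -0.4322  0.2167] [ 0.5523 -0.3941  0.2494]
S 0.25 z 0.2538 rect [ 573.6 -414.9] [78.4 43.5] 80.9 pca normal 172.8 [ 0.5736 -0.4141]
S 0.2485 z 0.2538 rect [ 573.1 -412.7] [82.6 44.3] 82.0 pca normal 172.4 [ 0.5734 -0.4119]
S barrel 114 [ 0.5248 -0.4499  0.2098] [ 0.5522 -0.392   0.2493]
S red 362 [ 0.3388 -0.3875  0.1863] [ 0.3829 -0.335   0.2698] [ 0.3618 -0.3525  0.2232]
  face y= [-0.1667102   0.06493667 -0.30597856] yaw -9.464748826079965
```

View pics/hold2.png

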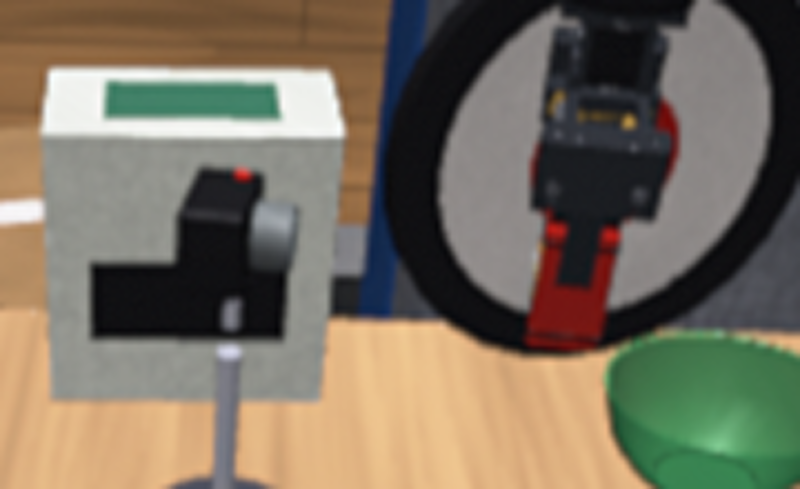

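```bash

python3 -m handwheel '0 -.2 .03 0 0 .5 -1;0 0 0 0 0 0 -1;0 0 0 0 0 0 -1;0 0 0 0 0 0 -1;0 0 0 0 0 0 -1;0 0 0 0 0 0 -1;0 0 0 0 0 0 -1;0 0 0 0 0 0 -1;0 0 0 0 0 0 -1;0 0 0 0 0 0 -1' 25
python3 tin.py; python3 - <<'E'
from h import *
d=cam('side'); X=pts(d); h=cv2.cvtColor(d['color'],cv2.COLOR_RGB2HSV)
red=((h[...,0]<8)|(h[...,0]>172))&(h[...,1]>120)&(X[...,2]>.17)&(X[...,2]<.26)&(X[...,0]>.30)&(X[...,0]<.42)&(abs(X[...,1]+.38)<.08)
q=X[red]
E=[]
for z in np.arange(.186,.232,.005):
    k=q[abs(q[:,2]-z)<.0025]; 
    if len(k)>8: E.append((z,k[:,0].min(),k[:,0].max(),k[:,1].mean())); print(np.round(E[-1],4),len(k))
E=np.array(E); print('tilt deg rear,front edges, roll',[np.degrees(np.polyfit(E[:,0],E[:,i],1)[0]).round(1) for i in(1,2,3)])
# image-based: rear/front edge lines cast on the side-face plane
n=np.array([np.sin(np.radians(9)),np.cos(np.radians(9)),0]); p0=np.array([.3562,-.3826,.2])+.029*n; o=-d['R'].T@d['t']
L=[]
for v in range(384):
    us=np.nonzero(red[v])[0]
    if len(us)<10: continue
    W=[]
    for u in(us[0],us[-1]):
        r=d['R'].T@np.array([(u-d['cx'])/d['f'],(v-d['cy'])/d['f'],1]); W.append(o+r*((p0-o)@n)/(r@n))
    L.append((W[0][2],W[0][0],W[1][0]))
L=np.array(L); print(L.round(4)); print([np.degrees(np.polyfit(L[:,0],L[:,i],1)[0]).round(1) for i in(1,2)])
E
```

```text
time_s: 15.8
eef_pos: [0.3568, -0.3826, 0.243]
tcp_rot: [0.081, 0.997, -0.0, 0.0]
wrist_force: [0.5, 0.3, -2.3]
finger_gap: 0.656
tcp [ 0.3568 -0.3826  0.243 ] jaw deg 80.69 toolz [ 0. -0. -1.] F [ 0.5  0.3 -2.3] gap 0.6558437076548446 15.8
[ 0.191   0.3394  0.3817 -0.3548] 26
[ 0.196   0.3393  0.3829 -0.3548] 28
[ 0.201   0.3381  0.3806 -0.3545] 27
[ 0.206   0.3387  0.3816 -0.3549] 31
[ 0.211   0.3396  0.3812 -0.3547] 29
[ 0.216   0.3412  0.38   -0.3543] 26
[ 0.221   0.342   0.3811 -0.3549] 29
[ 0.226   0.3408  0.3814 -0.3553] 24
[ 0.231   0.3406  0.3801 -0.3541] 19
tilt deg rear,front edges, roll [np.float64(3.8), np.float64(-2.1), np.float64(0.2)]
[[0.2298 0.38   0.3421]
 [0.2267 0.3821 0.3415]
 [0.2238 0.3817 0.341 ]
 [0.2213 0.3786 0.343 ]
 [0.2181 0.3807 0.3424]
 [0.2153 0.3802 0.3419]
 [0.2121 0.3823 0.3413]
 [0.2092 0.3819 0.3408]
 [0.2063 0.3814 0.3403]
 [0.2034 0.3809 0.3397]
 [0.2005 0.3804 0.3392]
 [0.1973 0.3826 0.3412]
 [0.1943 0.3821 0.3406]
 [0.1914 0.3816 0.3401]
 [0.1887 0.3785 0.3395]]
[np.float64(-0.3), np.float64(3.6)]
```

```bash
python3 - <<'E'
from h import *
T0=np.load('top.npy',allow_pickle=True).item(); T=cam('top')
for n,u,v in(('green',227,383),('blue',346,367),('bottle',348,222),('camera',620,305),('pinkL',205,313),('pinkR',335,292)):
    u,v=int(u*.64),int(v*.64); a,b=[x['color'][v-20:v+20,u-22:u+22].astype(int) for x in(T0,T)]; print(n,abs(a-b).mean().round(1))
o=status.get_obs(); print(o['eef_pos'],abs(o['qvel']).max(),o['time_s'],o['finger_gap'])
print(workorder.finish_job())
E
```

```text
green 2.4
blue 2.3
bottle 2.5
camera 3.0
pinkL 2.4
pinkR 2.4
[ 0.35683578 -0.38266478  0.24303696] 0.0014885270671411157 15.9 0.659101161525529
the job is handed in; nothing more can be done
None
```

I pressed the red tin's lid home, lifted the tin by its sides and handed the job in at about 16 s while holding it still in front of the camera.

- **Lid:** I pressed with shut fingers until the force rose to 21 N with no further travel. The lid top fell from 0.096 to 0.090 m and the white band is gone.
- **Badge position:** The tin's pose puts the badge about 15 cm in front of the lens and at its height, 0.223 m, to within a few mm. The badge face was not visible to any camera I used, so this comes from the tool position and the tin's measured side face. Those two agreed to about 1 mm.
- **Facing:** The tin's front is at −9°, matching my best value for the lens yaw of 171°. The separate lens-yaw readings ranged from 170.4° to 172.8°, so squareness is good to about 2°.
- **Upright:** The tool is vertical. Edge fits of the tin's tilt scattered from −2° to +4°, which I put down to noise because they disagreed with each other.
- **Other objects:** Before-and-after top views of the blue and green tins, bottle, camera and both pink look-alikes differ only by image noise.

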